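# Back the ratchet turntable off by one notch

## Robot

A 6-joint arm with a two-finger parallel gripper is mounted at the origin on a cart in front of the work surface, level with it; the furniture and walls round the work are solid. World frame = base frame: x ahead of the robot, y to its left, z up, the work surface at z = 0. Lengths are in m, angles in degrees, forces in N, time in s.
With the tool pointing down it reaches from about 0.4 to 0.825 m from the base axis. Payload 7 kg.
Tool frame: the origin (TCP) lies at the very end of the fingers, on their centre line; the grasp point (between the pads) lies 19 mm behind it; x points along the fingers, z is the direction in which the jaws open and shut, and the axes are right-handed (so a half turn about x gives the same grasp; the last joint's range is limited). The gripper opens to 88 mm and grips with 3 to 60 N. Pads are 19 mm wide; open, the fingers measure 130 mm over their backs; the gripper's body (78 mm by 193 mm) begins 47 mm behind the grasp point.
Start: joints at [90.991, 20.546, 0.682, 0, -70.136, -16.507], TCP at [0.181, 0.65, 0.227] pointing down, gripper open.
Joint ranges: [-176.03, 176.03], [-82.01, 121.73], [-58.28, 71.71], [-173.87, 95.51], [-174.79, -0.11], [-173.66, 173.66]. Speed limits (degrees/s): [136.94, 136.94, 172.46, 180, 180, 180].

## Interface

Orientations are given as [roll, pitch, yaw] about the fixed x, y, z axes, in that order (R = Rz(yaw) Ry(pitch) Rx(roll)).
In Python, from plant import sensors, cams, workorder gives the robot as it stands. The module is installed in compiled form; this text tells all that it offers.
- The arm moves only by the shell command python3 -m handwheel 'ROWS' [OPENING] [FORCE]. ROWS is JSON, one flat list of numbers, 4 for each row, row after row: the shift along the tool's x, y, z in cm, then the turn about the tool's x in degrees. A call has exactly 10 rows; each row is the pose to reach, as a shift and turn from the pose commanded when the call began, along the tool's axes at that moment; what a row does not reach only later rows make up. A row lasts 1/8 s, in which the tool goes at most 62.5 mm and 10.7 degrees, less where a joint would pass 70% of its speed; a pose out of reach is approached as far as the arm can. A call with a gripper value outside its range is refused whole. OPENING is the finger opening in cm, from 0 to 8.76, set as the call begins (- or left out, the last holds). The fingers move at their own pace and stop on an object; FORCE is the grip in N (left out, the last holds). Time passes only in rows, so rows that repeat a pose let the fingers close, or fill a call up. It gives the time, the measured TCP pose, the force and the opening at its end, in the units of the state.
- sensors.get_state(): the state, without advancing time (a new reading comes with each control period).
- cams.capture(name): name is "side" or "top" or "wrist"; returns a dict with "image" (400x640x3 uint8, red, green, blue), "fov_y" (degrees; the focal length in pixels is half the picture's height over the tangent of half this angle, whatever the lens; pixels are square), "cx", "cy" (the principal point, pixels), "D" ([k1, k2, p1, p2, k3] as OpenCV has them; the pictures are not rectified), "xyz" and "rotation" of the camera in the world. Camera axes: x right, y down, z forward; pixel columns grow to the right and rows downward; lengths in m; the calibration is good to about 2 mm. A picture is of the moment at which its call begins. There is no depth.
- workorder.close_job(): hands the job in, once; it reports no verdict.
The state is a dict: "time_s": time; "joints": joint angles; "qd": joint speeds; "joint_torque": joint torques, N m; "tcp_pos": TCP position; "eef_rot": TCP orientation; "contact_force": force on the tool from outside, world axes, zero at the start; "moment": the same for the moment, N m; "gripper_width": finger opening in m.
Only numpy, scipy, OpenCV 4.12 (cv2) and the standard library are available. Lean on these libraries where they do the work, as an engineer would, in place of code of your own. Each camera call takes 0.05 s, during which the arm holds its last target.

## Task

The ratchet turntable that carries the denture has been clicked one notch too far. Push its pawl's upright lever away from the wheel until the pawl tips over and stays up, push one of the wheel's pins so that the wheel goes back one notch and no further (clockwise seen from above), then push the pawl over again so that its nose drops fully into the next notch. Only push with the fingers: do not touch the denture, and leave everything else where it stands.

Things in the scene. Friction and masses are not known exactly. Their poses are not given: they have to be found in the camera images.
- turntable: Ratchet turntable fixed to the table: grey base 10 mm high, round with a tongue, carrying the wheel and the pawl. Origin under the wheel's axis at table height; z up; its -y axis points from the wheel's axis to the pawl. The wheel stays where it is left (about 0.06 N m of friction).
- wheel_centre (a point): Point on the upright axis of the flat aluminium wheel (172 mm across), at its top face, 24 mm above the table. Ten saw teeth, 12 mm high, stand on that face along the rim (radius 65 to 79 mm, one every 36 degrees), with ten notches between them.
- wheel (a joint): Wheel angle in rad, growing as it turns back (clockwise seen from above). Starts near 0 with the pawl in a notch; one notch back is 0.628. With the pawl down it is blocked backward after about 0.08 of play; turned forward, the teeth click past under the pawl. The nose drops home if the wheel is within about 0.07 of the right angle.
- pawl (a joint): Angle of the pawl in rad: 0 is fully down in a notch, about 0.25 is resting on top of a tooth, 1.3 is fully up and back (end stop). It is free and balances at about 0.8: from less it falls down by itself, from more it falls back and stays up. Under 1 N at the lever moves it.
- pawl_pivot (a point): Middle of the pawl's level hinge pin, 115 mm from the wheel's axis, 50 mm above the table, between two aluminium cheeks (31 mm wide over all, tops 60 mm above the table). The dark steel pawl is an L on this pin: a level arm 49 mm long (16 wide, 9 thick) toward the wheel and, square to it, an upright lever (14 wide, 8 thick) with a ball on top.
- pawl_knob (a point): Centre of the black ball (19 mm across) ending the pawl's lever, 60 mm from the pivot, straight above it when the pawl is down. As the pawl tips up, the arm rises and the lever goes down away from the wheel. A finger in the inner corner of the L, its tip 30 mm above the pivot, can push the lever outward or, later, the raised arm back toward the wheel.
- pawl_nose (a point): Underside of the pawl's nose, a block 16 mm wide that points down from the end of the arm, 43 mm from the pivot along the arm and 23.5 mm below it when the pawl is down.
- pin0 (a point): Centre of the top of an upright steel pin on the wheel, 12 mm across, 37 mm high (top 61 mm above the table), 56 mm from the wheel's axis; five equal pins, 72 degrees apart. A fingertip that pushes it must stay above the teeth, whose tops are 36 mm above the table.
- pin1 (a point): Top centre of another of the five equal pins on the wheel, as pin0.
- pin2 (a point): Top centre of another of the five equal pins on the wheel, as pin0.
- pin3 (a point): Top centre of another of the five equal pins on the wheel, as pin0.
- pin4 (a point): Top centre of another of the five equal pins on the wheel, as pin0.
- denture: Pink denture base with white teeth, 44x56x21 mm, lying loose on the middle of the wheel; it rides round with the wheel. Origin in the middle of its underside.
- wax: Bystander: yellow wax block 30x62x19 mm, on the mat to the left of the turntable. Origin in the middle of its underside.
- burs: Bystander: metal bur block with burs, 34x66x44 mm, near the robot. Origin in the middle of its underside.
- felt: Bystander: round felt polishing wheel, 48 mm across, 12 mm thick, lying on the mat beyond the turntable. Origin in the middle of its underside.
- cast: Bystander: pale plaster dental cast with teeth, 57x68x30 mm, on the left near the robot. Origin in the middle of its underside.
Things that resemble listed ones, but are neither listed nor needed, are in the scene too. Of the things that look like the denture, the smaller one is meant.

How it is judged (in metres and radians):
On the way, in this order (a step that is already met when the one before it is completed fails the run):
1. the pawl is tipped up and stays back, the wheel still in its first position (value of joint pawl above 1 rad and value of joint wheel between -0.2 and 0.2 rad), for 0.2 s.
2. with the pawl up, the wheel is pushed back by one notch and stands still (value of joint pawl above 1 rad and value of joint wheel between 0.5 and 0.76 rad and velocity of joint wheel between -0.1 and 0.1 rad/s), for 0.2 s.
At the end, for the whole second after the job is handed in: The pawl is fully down in a notch (joint under 0.1 rad), the wheel is one notch (0.628 rad, between 0.48 and 0.76) back from its first position and at rest, and the denture still lies on the wheel's middle (within 20 mm) (value of joint pawl below 0.1 rad and value of joint wheel between 0.48 and 0.76 rad and velocity of joint wheel between -0.1 and 0.1 rad/s and horizontal distance between denture and wheel_centre below 0.02 m); the robot touches nothing.
It fails at once if the wheel is pushed on past one notch (more than 0.95 rad) (value of joint wheel above 0.95 rad).
It fails at once if the wheel is turned forward (more than 0.3 rad) (value of joint wheel below -0.3 rad).
It fails at once if the denture is touched by the robot (contact force between any of the fingers, the arm and denture above 0.3 N).
It fails at once if the denture is lifted off the wheel (height (world z) of denture above 0.034 m).
It fails at once if a bystander (wax block, felt wheel, bur block or plaster cast) is moved by more than 20 mm (distance of any of wax, felt, burs, cast from where it was at the start of the episode above 0.02 m).
It also fails if it takes over 56 s, if anything falls off the work surface, if the arm or the gripper's body presses on something with over 40 N, if the wrist force passes 120 N, or if a joint passes its speed limit or range.

## Working session

There is one attempt and no reset: what is moved stays moved. The work goes in short steps, Python scripts to look and compute and a shell command to move; the robot and the scene stay as the last step left them, time stands still between calls to the robot, and variables do not carry over. Pictures are saved under pics/ and viewed, and the job is handed in when it is done.

```bash
mkdir -p pics
python3 - <<'E'
from plant import sensors,cams
import cv2,pickle
print(sensors.get_state())
for n in("side","top","wrist"):
    c=cams.capture(n); cv2.imwrite(f"pics/{n}0.png",c["image"][:,:,::-1]); pickle.dump(c,open(f"{n}0.pkl","wb"))
    print(n,{k:v for k,v in c.items() if k!="image"})
E
```

```text
{'time_s': 0.0, 'joints': array([ 9.09915131e+01,  2.05913548e+01,  6.34179762e-01, -2.09909771e-02,
       -7.01349158e+01, -1.65073089e+01]), 'qd': array([-0.10057931,  0.01061618, -0.05945056,  0.02537755, -0.00646899,
        0.00949628]), 'joint_torque': array([ 2.31246820e-03, -5.82719815e+01,  2.93048894e+01,  6.99687839e+00,
        6.92914036e-03, -1.57630489e-04]), 'tcp_pos': array([0.18045014, 0.64993114, 0.22562393]), 'eef_rot': array([   4.41468545,   89.90581802, -101.10825907]), 'contact_force': array([-0.32442603, -0.49911227,  0.14816516]), 'moment': array([-0.07045573,  0.03569952,  0.04556088]), 'gripper_width': 0.08758267611244293}
side {'fov_y': 48.747927420489, 'cx': 310.9987178775308, 'cy': 203.58701209720286, 'D': array([-0.06845581,  0.        ,  0.        ,  0.        ,  0.        ]), 'xyz': array([0.5080186 , 1.15797127, 0.4489347 ]), 'rotation': array([-110.66210584,   -1.38740243,  178.28225681])}
top {'fov_y': 50.838134754282024, 'cx': 308.9896678391481, 'cy': 202.6486031820045, 'D': array([0.00144845, 0.        , 0.        , 0.        , 0.        ]), 'xyz': array([0.27681818, 0.25626967, 1.09747677]), 'rotation': array([-169.3601881 ,   -1.07810167,  -89.4392042 ])}
wrist {'fov_y': 61.122954462027124, 'cx': 320.5944184842123, 'cy': 195.14012922073405, 'D': array([-0.00644931,  0.        ,  0.        ,  0.        ,  0.        ]), 'xyz': array([0.2555134 , 0.62966989, 0.38352782]), 'rotation': array([ 1.63311824e+02, -8.28579457e-02, -1.05509979e+02])}
```

View pics/side0.png

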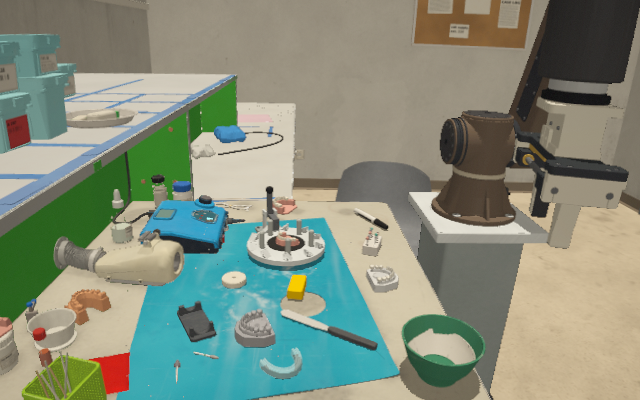

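View pics/top0.png

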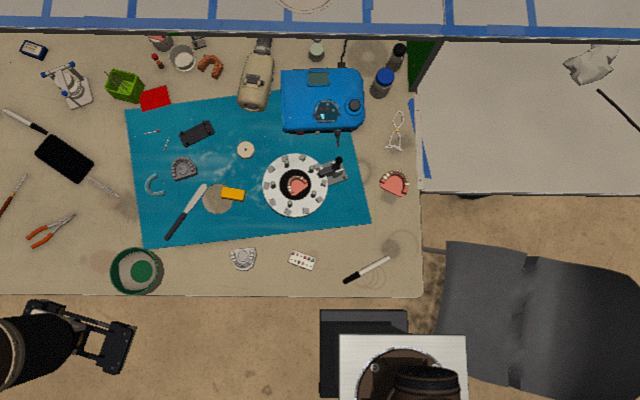

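View pics/wrist0.png

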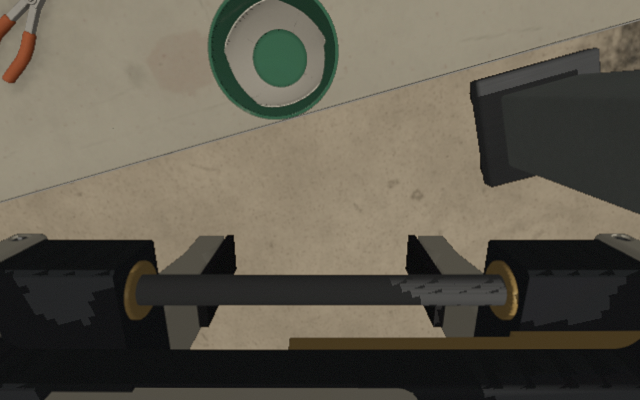

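```bash
cat > h.py <<'E'
import numpy as np,cv2,pickle
from scipy.spatial.transform import Rotation as R
def K(c):
    f=c["image"].shape[0]/2/np.tan(np.radians(c["fov_y"]/2)); return np.array([[f,0,c["cx"]],[0,f,c["cy"]],[0,0,1.]])
def rot(c): return R.from_euler("xyz",c["rotation"],degrees=True).as_matrix()
def ray(c,uv):
    p=cv2.undistortPoints(np.array([[uv]],float),K(c),c["D"])[0,0]; return rot(c)@np.array([p[0],p[1],1])
def plane(c,uv,z):
    d=ray(c,uv); return c["xyz"]+d*(z-c["xyz"][2])/d[2]
def proj(c,P):
    P=np.atleast_2d(np.array(P,float)); q=(P-c["xyz"])@rot(c)
    return cv2.projectPoints(q,np.zeros(3),np.zeros(3),K(c),c["D"])[0][:,0]
def tri(c1,u1,c2,u2):
    d1=ray(c1,u1);d2=ray(c2,u2);d1/=np.linalg.norm(d1);d2/=np.linalg.norm(d2)
    A=np.stack([d1,-d2],1);s=np.linalg.lstsq(A,c2["xyz"]-c1["xyz"],rcond=None)[0]
    a=c1["xyz"]+s[0]*d1;b=c2["xyz"]+s[1]*d2;return (a+b)/2,np.linalg.norm(a-b)
def crop(c,x0,y0,x1,y1,s,fn):
    im=cv2.resize(c["image"][y0:y1,x0:x1,::-1],None,fx=s,fy=s,interpolation=cv2.INTER_CUBIC);cv2.imwrite(fn,im)
def load(n): return pickle.load(open(n+".pkl","rb"))
def snap(n,tag):
    from plant import cams
    c=cams.capture(n);pickle.dump(c,open(f"{n}{tag}.pkl","wb"));return c
E
python3 - <<'E'
from h import *
t=load("top0");s=load("side0")
crop(t,250,140,360,225,7,"pics/topc.png");crop(s,235,175,335,275,6,"pics/sidec.png")
print(plane(t,(295,184),.024))
E
```

```text
[0.52785782 0.27512963 0.024     ]
```

View pics/topc.png

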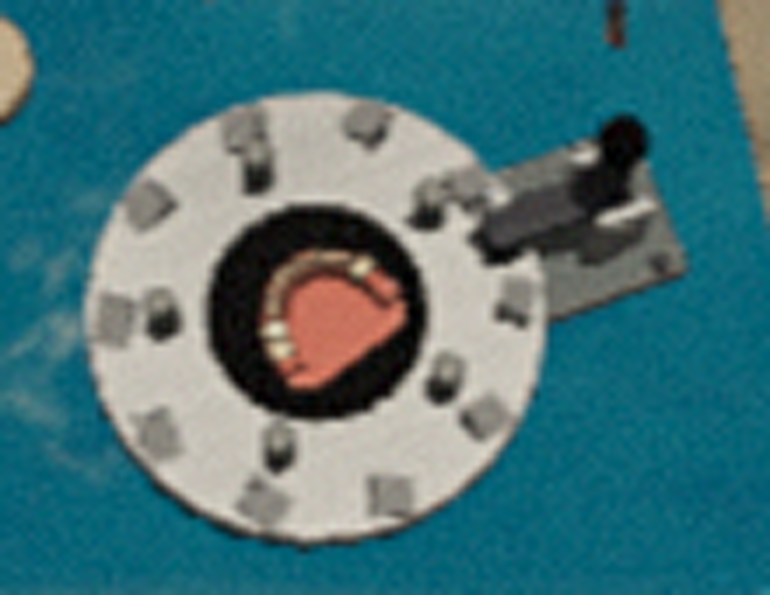

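View pics/sidec.png

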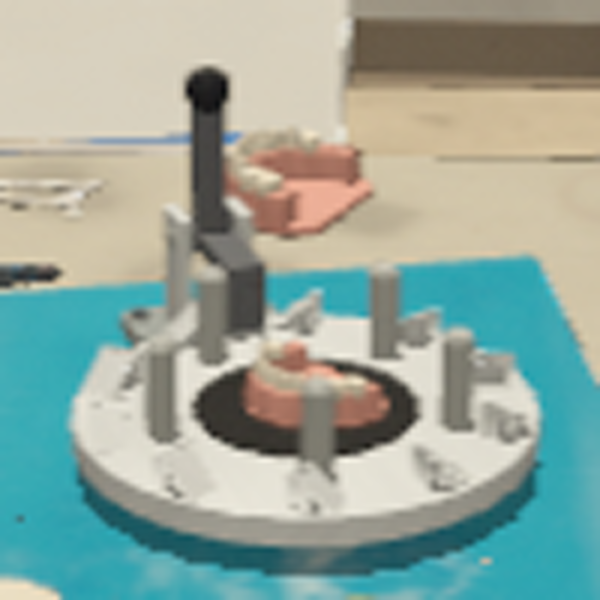

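Run:
```python
from h import *
from scipy.optimize import least_squares
t=load("top0");s=load("side0")
k=lambda a:(a[0]/7+250-.43,a[1]/7+140-.43)
ks=lambda a:(a[0]/6+235-.42,a[1]/6+175-.42)
tops=[(258,143),(432,185),(443,362),(280,432),(160,298)]
sid=[(320,388),(460,337),(384,271),(211,275),(160,345)]  # side tops
P=np.array([plane(t,k(a),.061) for a in tops]);S=np.array([plane(s,ks(a),.061) for a in sid])
def fit(P):
    f=lambda q:[np.hypot(P[i,0]-q[0]-.056*np.cos(q[2]+i*q[3]*np.radians(72)),0)*0+0 for i in range(5)]
    o=P[:,:2].mean(0); return o,np.hypot(*(P[:,:2]-o).T)*1e3,np.degrees(np.arctan2(P[:,1]-o[1],P[:,0]-o[0]))
for Q in(P,S):
    print(Q.round(4).tolist());print(*[x.round(4) for x in fit(Q)])
print("knob",tri(t,k((625,138)),s,ks((207,90))))
# ball dims and rim
c=t["image"][140:225,250:360].astype(int)
m=(c.min(2)>150).astype(np.uint8); n,l,st,ce=cv2.connectedComponentsWithStats(m);i=1+st[1:,4].argmax()
h=cv2.convexHull(np.argwhere(l==i)[:,::-1].astype(np.float32))[:,0]
W=np.array([plane(t,(x+250,y+140),.024) for x,y in h])
r=least_squares(lambda q:np.hypot(W[:,0]-q[0],W[:,1]-q[1])-q[2],[.53,.275,.086],loss="soft_l1",f_scale=.001);print(r.x)
```

```text
[[0.5817, 0.2973, 0.061], [0.5669, 0.2338, 0.061], [0.501, 0.2292, 0.061], [0.4746, 0.2874, 0.061], [0.5232, 0.3315, 0.061]]
[0.5295 0.2758] [56.5118 56.2885 54.6306 56.0967 56.0362] [  22.3677  -48.3952 -121.4036  168.1415   96.4238]
[[0.5213, 0.3381, 0.061], [0.4722, 0.2945, 0.061], [0.4991, 0.2345, 0.061], [0.564, 0.2402, 0.061], [0.5783, 0.3041, 0.061]]
[0.527  0.2823] [56.1151 56.1544 55.3431 56.0513 55.7709] [  95.8037  167.3847 -120.2641  -48.6551   22.9974]
knob (array([0.57019818, 0.16776381, 0.10975945]), np.float64(0.0018472411900999992))
[0.52724615 0.27592229 0.08451717]
```

Run:
```python
from h import *
t=load("top0");s=load("side0")
k=lambda a:(a[0]/7+250-.43,a[1]/7+140-.43)
ks=lambda a:(a[0]/6+235-.42,a[1]/6+175-.42)
tops=[(258,143),(432,185),(443,362),(280,432),(160,298)]
sid=[(160,345),(211,275),(384,271),(460,337),(320,388)]
# order check by angle: top 22,-48,-121,168,96
P=[tri(t,k(a),s,ks(b)) for a,b in zip(tops,sid)]
for p in P:print(p[0].round(4),round(p[1],4))
print(np.mean([p[0] for p in P],0))
from plant import sensors
st=sensors.get_state();M=R.from_euler("xyz",st["eef_rot"],degrees=True).as_matrix();print(M.round(3),st["tcp_pos"])
c=np.array([.5285,.277]);u=np.array([np.cos(np.radians(-69)),np.sin(np.radians(-69))])
T=np.array([*(c+.088*u),.2]);print(T,(M.T@(T-st["tcp_pos"]))*100)
print("z yaw",np.degrees(np.arctan2(M[1,2],M[0,2])))
for pix in[(232,195),(245,150),(301,260),(242,258)]:print(plane(t,pix,.02))
```

```text
[0.5806 0.2975 0.0586] 0.0036
[0.5659 0.2338 0.0588] 0.0031
[0.5002 0.2293 0.0591] 0.0024
[0.4735 0.2876 0.0583] 0.0032
[0.5226 0.3318 0.0584] 0.0024
[0.52855056 0.27601015 0.05861885]
[[-0.     0.964 -0.268]
 [-0.001 -0.268 -0.964]
 [-1.     0.     0.001]] [0.1804959  0.65004554 0.22587339]
[0.56003638 0.19484492 0.2       ] [ 2.63731546 48.74889489 33.70266906]
z yaw -105.51861211665889
[0.49706334 0.43876697 0.02      ]
[0.61969257 0.40961124 0.02      ]
[0.33100393 0.25681719 0.02      ]
[0.3344333 0.4064159 0.02     ]
```

```bash
python3 -m handwheel '[0,4.5,3.1,5, 0,9,6.2,10, 0.3,13.5,9.3,16, 0.6,18,12.4,22, 1,22.5,15.5,28, 1.5,27,18.6,33, 2,31.5,21.7,38, 2,36,24.8,43, 2,40,27.7,48, 2,42,29,50]' 0 20
```

```text
time_s: 1.4
tcp_pos: [0.5087, 0.2564, 0.2063]
eef_rot: [21.1, 90.0, -134.6]
contact_force: [-1.0, -0.5, -0.9]
gripper_width: 0.0006
```

```bash
cat > go.py <<'E'
from h import *
import sys
from plant import sensors
def go(x,y,z,yaw):
    st=sensors.get_state();M=R.from_euler("xyz",st["eef_rot"],degrees=True).as_matrix()
    zy=np.degrees(np.arctan2(M[1,2],M[0,2]))
    print("t",round(st["time_s"],2),"tcp",st["tcp_pos"].round(4),"F",st["contact_force"].round(2),"zyaw",zy.round(1),"x_tool",M[:,0].round(3))
    print("shift cm",(M.T@(np.array([x,y,z])-st["tcp_pos"])*100).round(2),"turn",round((zy-yaw+180)%360-180,1))
E
python3 - <<'E'
from go import *
w=snap("wrist","1");cv2.imwrite("pics/w1.png",w["image"][:,:,::-1])
go(.560,.1938,.15,-159)
E
```

```text
t 1.45 tcp [0.5096 0.2554 0.2062] F [ 0.95 -0.81  1.04] zyaw -155.8 x_tool [-0.    -0.001 -1.   ]
shift cm [ 5.63  7.68 -2.08] turn 3.2
```

View pics/w1.png

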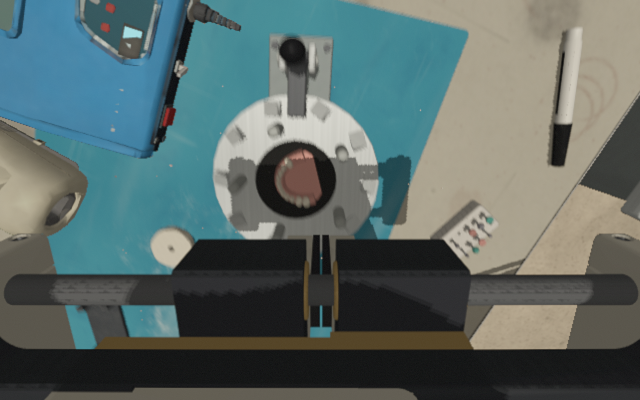

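Run:
```python
from h import *
w=load("wrist1");t=load("top0")
print(w["xyz"],proj(w,[[.5702,.1678,.11],[.5285,.276,.024],[.56,.1938,.08]]))
print("knob wrist z=.11",plane(w,(292,51),.11), "top",plane(t,(338.9,159.3),.11))
for uv in [(275,130),(343,152),(340,212)]:print(plane(w,uv,.061))
c=w["image"].astype(int);crop(w,200,20,400,245,3,"pics/w1c.png")
```

```text
[0.5409875  0.18608399 0.36414796] [[292.50935576  50.8863542 ]
 [295.3685415  181.58809899]
 [294.49982446  92.85614318]]
knob wrist z=.11 [0.57049435 0.16801306 0.11      ] top [0.57105138 0.16761677 0.11      ]
[0.56468074 0.23033857 0.061     ]
[0.50152869 0.22333021 0.061     ]
[0.4796146  0.27622142 0.061     ]
```

View pics/w1c.png

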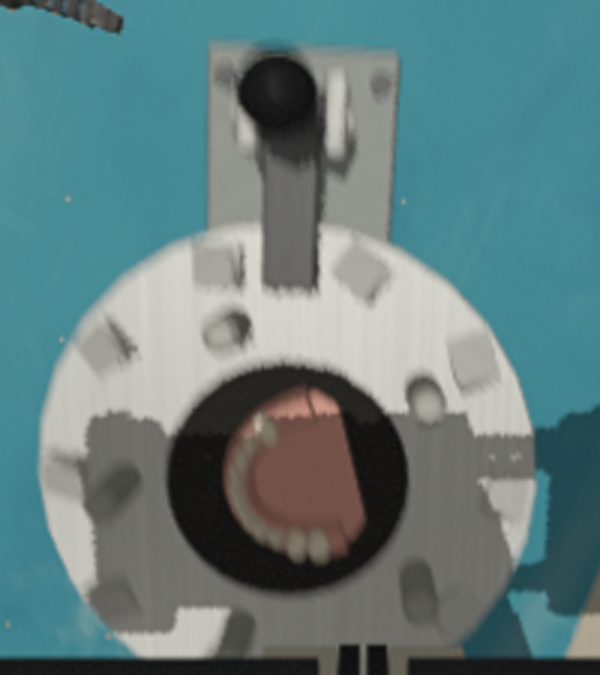

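```bash
python3 -m handwheel '[0,3,-1,2, 1,6,-2,3.2, 3,7.7,-2.1,3.2, 5.6,7.7,-2.1,3.2, 5.6,7.7,-2.1,3.2, 5.6,7.7,-2.1,3.2, 5.6,7.7,-2.1,3.2, 5.6,7.7,-2.1,3.2, 5.6,7.7,-2.1,3.2, 5.6,7.7,-2.1,3.2]'
python3 - <<'E'
from go import *
go(.5607,.1932,.08,-159)
s=snap("side","1");crop(s,225,100,345,275,3,"pics/s1.png")
E
```

```text
time_s: 2.7
tcp_pos: [0.5587, 0.1972, 0.1508]
eef_rot: [-171.7, 90.0, 29.6]
contact_force: [-1.7, 0.4, -0.3]
gripper_width: 0.0003
t 2.7 tcp [0.5587 0.1972 0.1508] F [-1.72  0.36 -0.28] zyaw -158.7 x_tool [ 0.  0. -1.]
shift cm [ 7.08  0.45 -0.03] turn 0.3
```

View pics/s1.png

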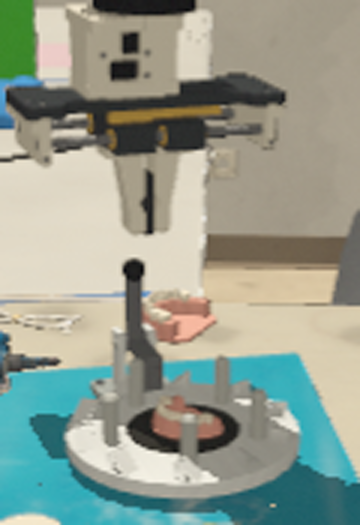

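```bash
python3 -m handwheel '[2,0,0,0, 4,0,0,0, 6,0,0,0, 7.1,0,0,0, 7.1,0,0,0, 7.1,0,0,0, 7.1,0,0,0, 7.1,0,0,0, 7.1,0,0,0, 7.1,0,0,0]'
python3 - <<'E'
from go import *
go(.5607,.1932,.08,-159)
s=snap("side","2");crop(s,225,130,345,275,4,"pics/s2.png")
E
```

```text
time_s: 4.0
tcp_pos: [0.5587, 0.1973, 0.0797]
eef_rot: [-163.8, 90.0, 37.5]
contact_force: [-0.3, -0.1, -0.3]
gripper_width: 0.0003
t 4.0 tcp [0.5587 0.1973 0.0797] F [-0.31 -0.09 -0.27] zyaw -158.7 x_tool [ 0.  0. -1.]
shift cm [-0.03  0.45 -0.04] turn 0.3
```

View pics/s2.png

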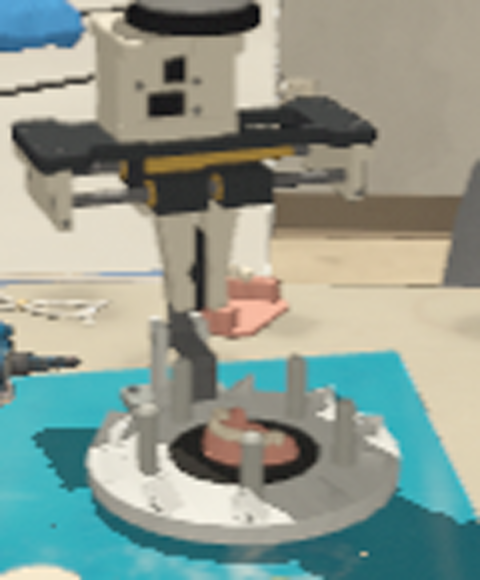

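```bash
python3 -m handwheel '[0,1,0,0, 0,1.8,0,0, 0,2.6,0,0, 0,3.4,0,0, 0,4.2,0,0, 0,4.9,0,0, 0,5.5,0,0, 0,5.9,0,0, 0,6.2,0,0, 0,6.2,0,0]'
python3 - <<'E'
from go import *
go(.5607,.1932,.08,-159)
s=snap("side","3");crop(s,225,130,345,275,4,"pics/s3.png")
t=snap("top","3");crop(t,250,110,360,225,5,"pics/t3.png")
E
```

```text
time_s: 5.3
tcp_pos: [0.5813, 0.1394, 0.0796]
eef_rot: [-14.4, 90.0, -173.1]
contact_force: [-0.6, -0.2, -0.2]
gripper_width: 0.0007
t 5.3 tcp [0.5813 0.1394 0.0796] F [-0.64 -0.16 -0.18] zyaw -158.7 x_tool [-0. -0. -1.]
shift cm [-0.04 -5.76 -0.04] turn 0.3
```

View pics/s3.png

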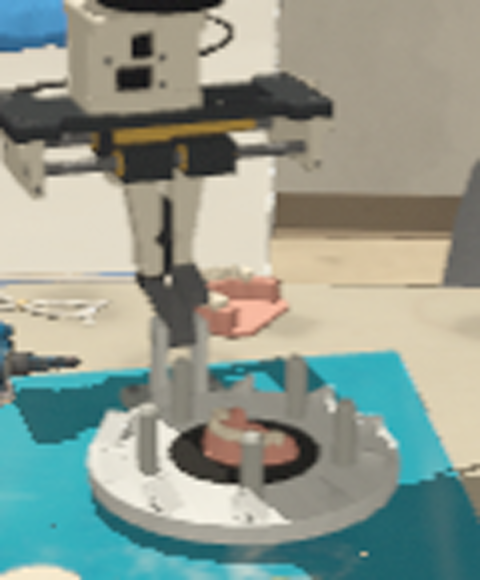

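View pics/t3.png

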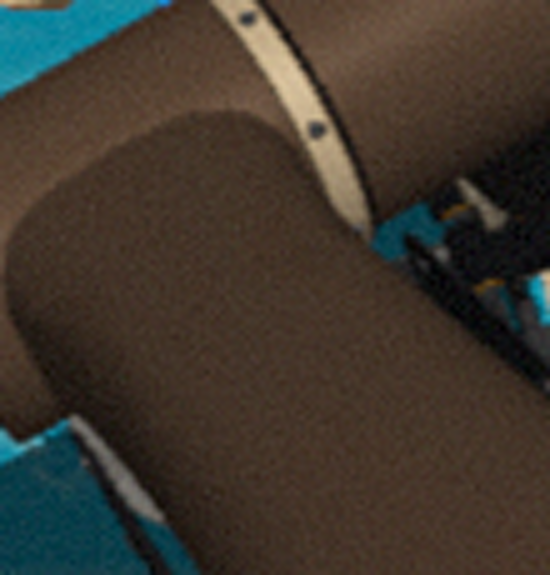

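```bash
cat >> h.py <<'E'
C=np.array([.5285,.276]);U=np.array([.3625,-.932])
def pt(a,b,th): # a toward wheel along arm, b up, from pivot
    r=.115-(a*np.cos(th)-b*np.sin(th)); z=.05+a*np.sin(th)+b*np.cos(th); return [*(C+r*U),z]
E
python3 - <<'E'
from h import *
s=load("side3")
for th in(.8,.9,1.0,1.1,1.2,1.3):print(th,[((p-[225,130])*4+1.5).round() for p in proj(s,[pt(.049,.0045,th),pt(.049,-.0235,th)])])
E
```

```text
0.8 [array([193., 291.]), array([204., 335.])]
0.9 [array([191., 284.]), array([203., 325.])]
1.0 [array([188., 278.]), array([202., 316.])]
1.1 [array([186., 272.]), array([200., 307.])]
1.2 [array([184., 267.]), array([198., 298.])]
1.3 [array([181., 263.]), array([196., 290.])]
```

```bash
python3 -m handwheel '[-1,0,0,0, -2,0,0,0, -4,0,0,0, -6,0,0,0, -8,0,0,0, -8,0,0,0, -8,0,0,0, -8,0,0,0, -8,0,0,0, -8,0,0,0]'
python3 - <<'E'
from go import *
go(.5607,.1932,.08,-159)
s=snap("side","4");crop(s,225,130,345,275,4,"pics/s4.png")
w=snap("wrist","4");crop(w,200,0,440,250,3,"pics/w4.png")
E
```

```text
time_s: 6.65
tcp_pos: [0.5811, 0.1394, 0.1592]
eef_rot: [10.6, 90.0, -148.1]
contact_force: [0.1, -0.5, 0.0]
gripper_width: 0.0005
t 6.65 tcp [0.5811 0.1394 0.1592] F [ 0.08 -0.54  0.03] zyaw -158.7 x_tool [-0.001 -0.    -1.   ]
shift cm [ 7.92 -5.76 -0.06] turn 0.3
```

View pics/s4.png

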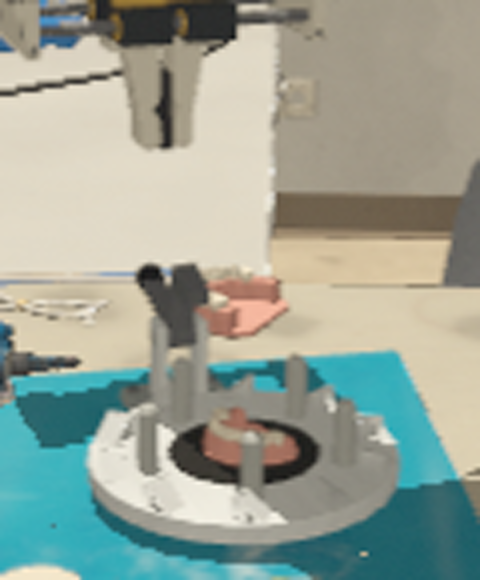

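View pics/w4.png

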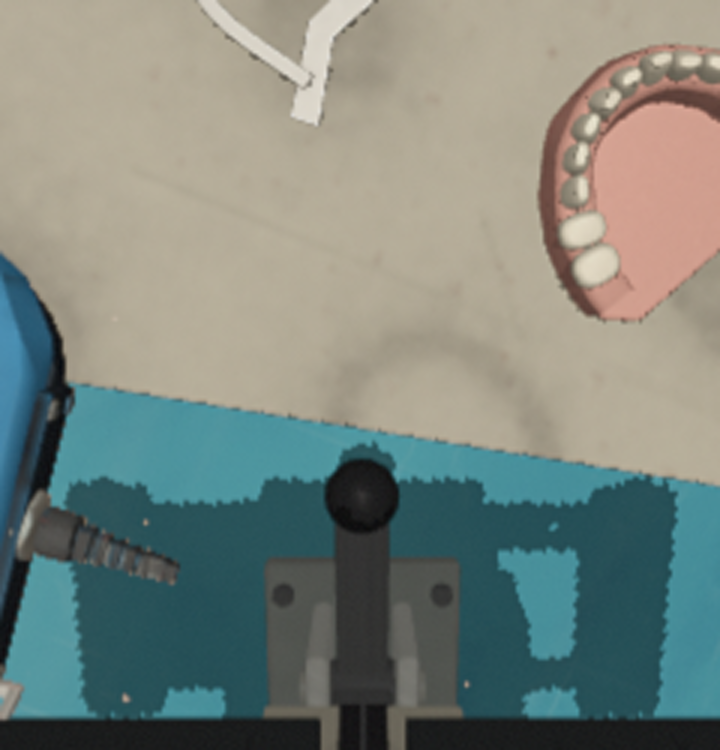

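Run:
```python
from go import *
go(.4821,.3438,.12,167.4)
```

```text
t 6.75 tcp [0.5812 0.1394 0.1594] F [ 0.67  0.2  -0.14] zyaw -158.7 x_tool [-0. -0. -1.]
shift cm [  3.93 -22.64   1.81] turn 33.9
```

```bash
python3 -m handwheel '[0,-3,0.2,4, 0,-6,0.4,8, 0,-9,0.7,12, 0,-13,1,18, 0,-17,1.3,24, 0,-20,1.6,30, 0,-22.6,1.8,33.9, 0,-22.6,1.8,33.9, 0,-22.6,1.8,33.9, 0,-22.6,1.8,33.9]'
python3 - <<'E'
from go import *
w=snap("wrist","5");cv2.imwrite("pics/w5.png",w["image"][:,:,::-1])
go(.4821,.3438,.046,167.4)
s=snap("side","5");crop(s,225,100,345,275,4,"pics/s5.png")
E
```

```text
time_s: 8.0
tcp_pos: [0.4827, 0.3428, 0.1595]
eef_rot: [69.7, 90.0, -122.9]
contact_force: [-0.9, 0.4, -0.2]
gripper_width: 0.0004
t 8.05 tcp [0.4827 0.3428 0.1596] F [-0.6   0.35  0.5 ] zyaw 167.4 x_tool [-0. -0. -1.]
shift cm [11.36 -0.08  0.08] turn -0.0
```

View pics/w5.png

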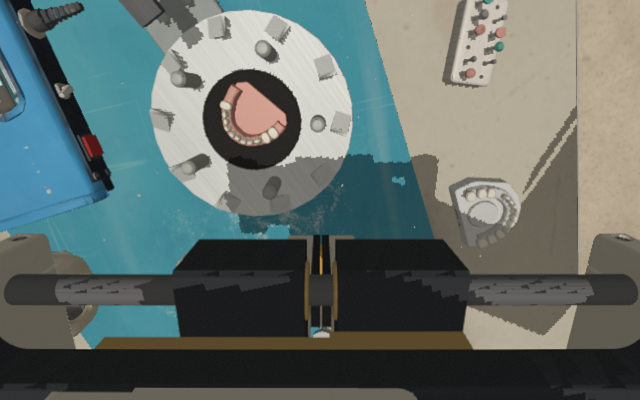

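View pics/s5.png

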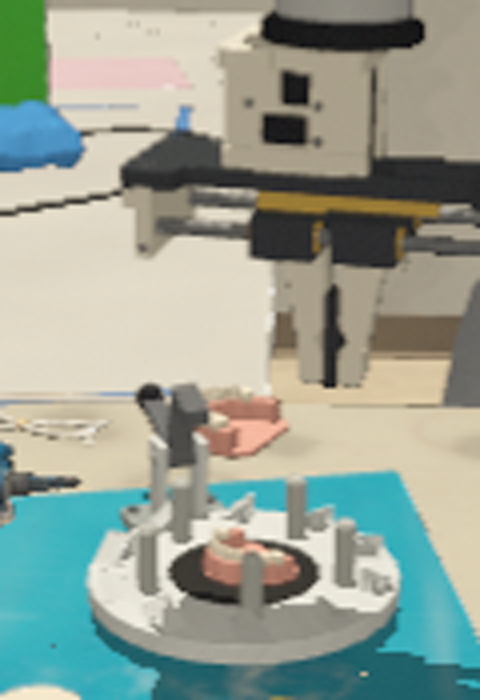

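```bash
python3 -m handwheel '[3,0,0,0, 6,0,0,0, 9,0,0,0, 11.3,0,0,0, 11.3,0,0,0, 11.3,0,0,0, 11.3,0,0,0, 11.3,0,0,0, 11.3,0,0,0, 11.3,0,0,0]'
python3 - <<'E'
from go import *
go(.4821,.3438,.046,167.4)
s=snap("side","6");crop(s,225,130,345,275,4,"pics/s6.png")
t=snap("top","6");crop(t,230,130,360,230,5,"pics/t6.png")
E
```

```text
time_s: 9.35
tcp_pos: [0.4824, 0.3436, 0.0468]
eef_rot: [-114.7, 90.0, 52.7]
contact_force: [0.6, -0.6, -0.9]
gripper_width: 0.0004
t 9.35 tcp [0.4824 0.3436 0.0468] F [ 0.62 -0.57 -0.9 ] zyaw 167.4 x_tool [ 0.  0. -1.]
shift cm [ 0.08 -0.01  0.04] turn -0.0
```

View pics/s6.png

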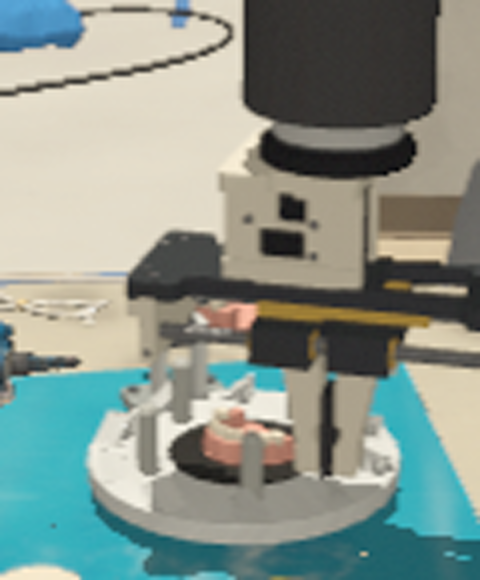

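View pics/t6.png

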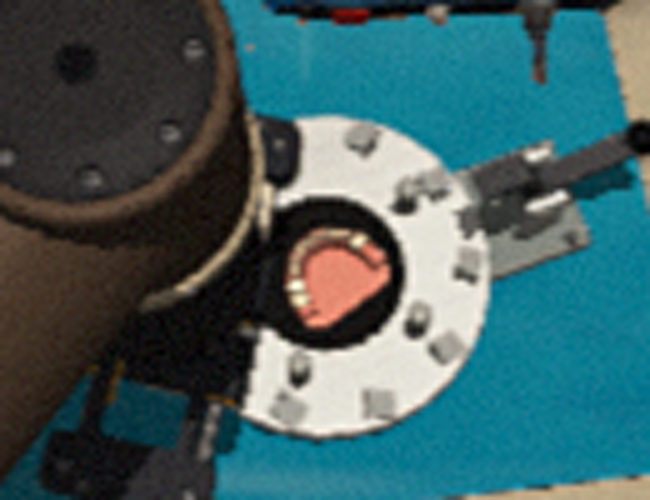

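```bash
python3 -m handwheel '[0,0,-0.7,0, 0,0,-1.4,0, 0,0,-2,0, 0,0,-2.5,0, 0,0,-3,0, 0,0,-3.4,0, 0,0,-3.8,0, 0,0,-4.1,0, 0,0,-4.3,0, 0,0,-4.4,0]'
python3 - <<'E'
from go import *
go(.4821,.3438,.046,167.4)
s=snap("side","7");crop(s,225,130,345,275,4,"pics/s7.png")
t=snap("top","7");crop(t,250,140,360,225,7,"pics/t7.png")
E
```

```text
time_s: 10.7
tcp_pos: [0.5254, 0.3338, 0.0465]
eef_rot: [71.3, 90.0, -121.3]
contact_force: [-1.0, 0.5, -0.4]
gripper_width: 0.0005
t 10.7 tcp [0.5254 0.3338 0.0465] F [-0.98  0.52 -0.39] zyaw 167.4 x_tool [-0. -0. -1.]
shift cm [ 0.05 -0.03  4.45] turn -0.0
```

View pics/s7.png

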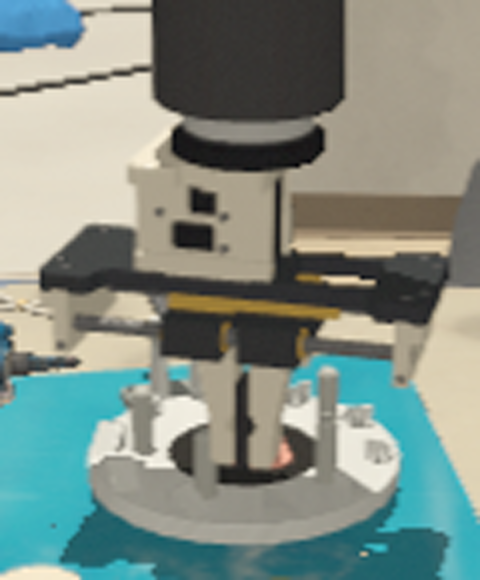

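View pics/t7.png

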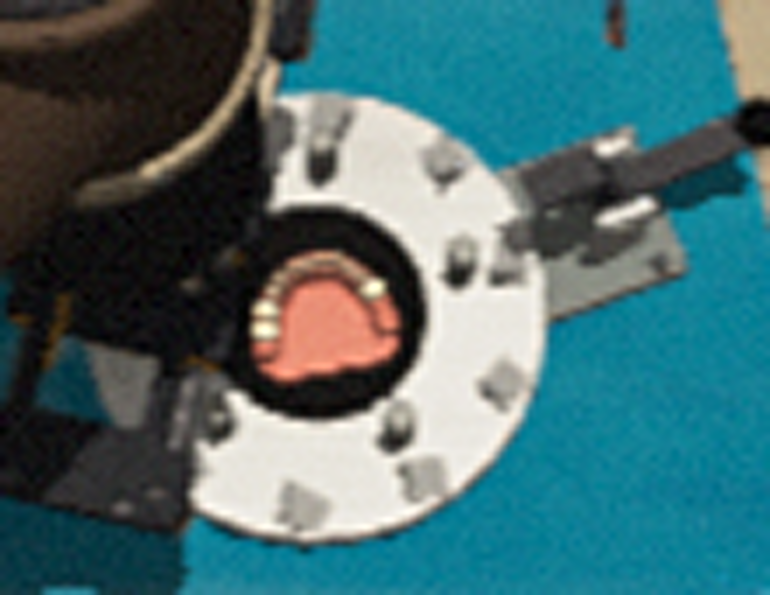

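```bash
cat > ang.py <<'E'
from h import *
def ang(c,px,z=.061):
    for a in px:
        p=plane(c,(a[0]/7+250-.43,a[1]/7+140-.43),z);d=p[:2]-[.5295,.2758];print(a,round(np.hypot(*d)*1e3,1),round(np.degrees(np.arctan2(d[1],d[0])),1))
E
python3 - <<'E'
from ang import *
ang(load("top7"),[(322,133),(460,241),(399,413),(215,404)])
E
```

```text
(322, 133) 56.4 -1.7
(460, 241) 54.9 -72.5
(399, 413) 56.6 -146.9
(215, 404) 57.0 142.1
```

```bash
python3 -m handwheel '[0,0,-0.2,0, 0,0,-0.4,0, 0,0,-0.6,0, 0,0,-0.75,0, 0,0,-0.9,0, 0,0,-1,0, 0,0,-1,0, 0,0,-1,0, 0,0,-1,0, 0,0,-1,0]'
python3 - <<'E'
from go import *
go(.4821,.3438,.046,167.4)
t=snap("top","8");crop(t,250,140,360,225,7,"pics/t8.png")
E
```

```text
time_s: 12.05
tcp_pos: [0.5352, 0.3319, 0.0467]
eef_rot: [-124.1, 90.0, 43.3]
contact_force: [-0.4, -0.5, -0.4]
gripper_width: 0.0005
t 12.05 tcp [0.5352 0.3319 0.0467] F [-0.43 -0.47 -0.4 ] zyaw 167.4 x_tool [ 0.  0. -1.]
shift cm [ 0.06 -0.    5.44] turn -0.0
```

View pics/t8.png

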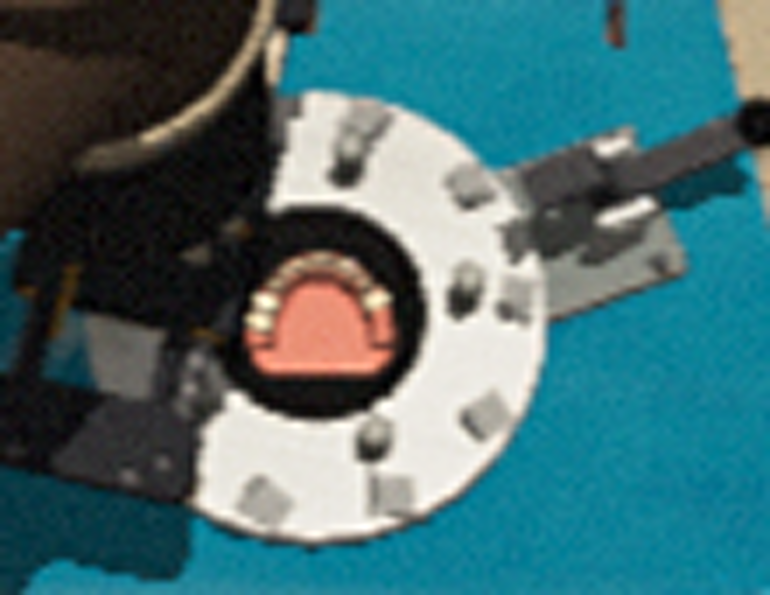

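Run:
```python
from ang import *
ang(load("top8"),[(351,140),(465,274),(375,425)])
a=load("top0")["image"][140:225,250:360];b=load("top8")["image"][140:225,250:360]
im=np.hstack([a,b])[:,:,::-1];cv2.imwrite("pics/cmp.png",cv2.resize(im,None,fx=3.6,fy=3.6,interpolation=cv2.INTER_CUBIC))
# rotation of teeth: phase correlation of polar unwrapped rim, sector right/bottom
c=proj(load("top0"),[[.5285,.276,.036]])[0];print(c)
def pol(im):
    g=cv2.cvtColor(im,cv2.COLOR_RGB2GRAY).astype(np.float32)
    T=np.radians(np.arange(-5,120,.5));r=np.linspace(25,30,12)
    mx=(c[0]+np.outer(np.cos(T),r)).astype(np.float32);my=(c[1]+np.outer(np.sin(T),r)).astype(np.float32)
    return cv2.remap(g,mx,my,cv2.INTER_LINEAR).mean(1)
p=pol(load("top0")["image"]);
for k in("top7","top8"):
    q=pol(load(k)["image"])
    sc=[(np.corrcoef(p[40:-40],np.roll(q,s)[40:-40])[0,1],s*.5) for s in range(-36,37)]
    print(k,sorted(sc)[::-1][:4])
```

```text
(351, 140) 55.3 -12.9
(465, 274) 54.5 -85.6
(375, 425) 56.5 -156.7
[294.60334005 182.69577193]
top7 [(np.float64(0.9872536907176851), 10.5), (np.float64(0.9777067722248234), 11.0), (np.float64(0.9737693325030495), 10.0), (np.float64(0.9459314570458478), 11.5)]
top8 [(np.float64(0.989270687844132), 0.0), (np.float64(0.9792443464315678), 0.5), (np.float64(0.9755483777788118), -0.5), (np.float64(0.9463122061004733), 1.0)]
```

```bash
python3 -m handwheel '[0,0,0.5,0, 0,0,1,0, 0,0,1.5,0, -2,0,1.5,0, -5,0,1.5,0, -8,0,1.5,0, -11.3,0,1.5,0, -11.3,0,1.5,0, -11.3,0,1.5,0, -11.3,0,1.5,0]'
python3 - <<'E'
from go import *
go(.577,.1512,.16,-158.7)
E
```

```text
time_s: 13.35
tcp_pos: [0.5199, 0.3346, 0.1585]
eef_rot: [56.7, 89.9, -135.9]
contact_force: [0.0, -0.2, -0.6]
gripper_width: 0.0003
t 13.35 tcp [0.5199 0.3346 0.1585] F [ 0.   -0.17 -0.64] zyaw 167.4 x_tool [-0.001 -0.001 -1.   ]
shift cm [-0.13 16.65 -9.58] turn -33.9
```

```bash
python3 -m handwheel '[0,2.5,-1.5,-5, 0,5,-3,-10, 0,7.5,-4.4,-15, 0,10,-5.8,-20, 0,12.5,-7.2,-26, 0,15,-8.6,-31, 0,16.6,-9.6,-33.9, 0,16.6,-9.6,-33.9, 0,16.6,-9.6,-33.9, 0,16.6,-9.6,-33.9]'
python3 - <<'E'
from go import *
go(.577,.1512,.08,-158.7)
s=snap("side","9");crop(s,225,100,345,275,4,"pics/s9.png")
t=snap("top","9");crop(t,250,140,360,225,7,"pics/t9.png")
E
```

```text
time_s: 14.6
tcp_pos: [0.5777, 0.1526, 0.1593]
eef_rot: [7.8, 90.0, -150.9]
contact_force: [-0.5, 0.2, -0.2]
gripper_width: 0.0003
t 14.6 tcp [0.5777 0.1526 0.1593] F [-0.45  0.19 -0.18] zyaw -158.7 x_tool [-0. -0. -1.]
shift cm [7.93 0.11 0.11] turn -0.0
```

View pics/s9.png

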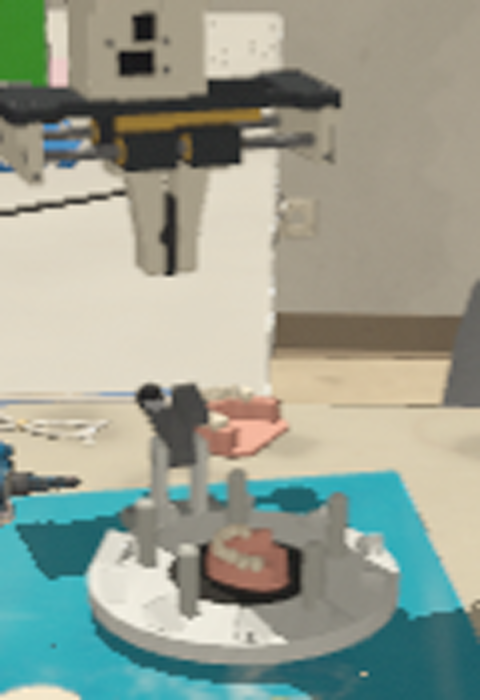

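```bash
python3 -m handwheel '[0,0.2,0,0, 2,0.2,0,0, 4,0.2,0,0, 6,0.2,0,0, 7.9,0.2,0,0, 7.9,0.2,0,0, 7.9,0.2,0,0, 7.9,0.2,0,0, 7.9,0.2,0,0, 7.9,0.2,0,0]'
python3 - <<'E'
from go import *
go(.5607,.1932,.08,-158.7)
s=snap("side","10");crop(s,225,130,345,275,4,"pics/s10.png")
E
```

```text
time_s: 15.95
tcp_pos: [0.5787, 0.1502, 0.0809]
eef_rot: [-167.9, 90.0, 33.4]
contact_force: [-0.4, -0.3, -0.4]
gripper_width: 0.0002
t 15.95 tcp [0.5787 0.1502 0.0809] F [-0.43 -0.29 -0.41] zyaw -158.7 x_tool [ 0.  0. -1.]
shift cm [ 0.09 -4.66  0.12] turn -0.0
```

View pics/s10.png

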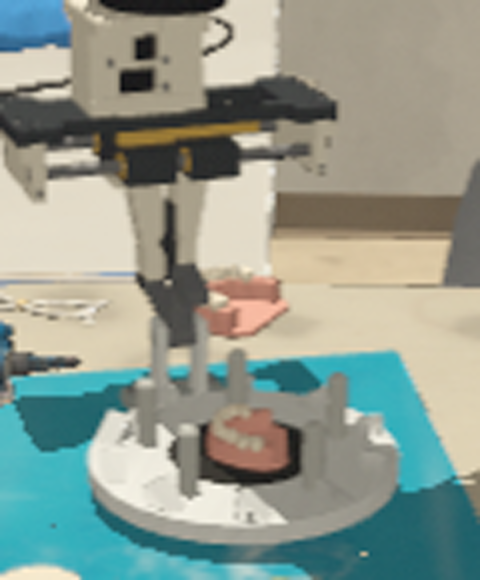

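```bash
python3 -m handwheel '[0,-0.7,0,0, 0,-1.4,0,0, 0,-2.1,0,0, 0,-2.8,0,0, 0,-3.4,0,0, 0,-4,0,0, 0,-4.5,0,0, 0,-4.8,0,0, 0,-4.8,0,0, 0,-4.8,0,0]'
python3 - <<'E'
from go import *
go(.5607,.1932,.16,-158.7)
s=snap("side","11");crop(s,225,130,345,275,4,"pics/s11.png")
E
```

```text
time_s: 17.25
tcp_pos: [0.5612, 0.1948, 0.0806]
eef_rot: [58.0, 90.0, -100.7]
contact_force: [0.5, -0.2, -0.5]
gripper_width: 0.0008
t 17.25 tcp [0.5612 0.1948 0.0806] F [ 0.51 -0.16 -0.5 ] zyaw -158.7 x_tool [-0. -0. -1.]
shift cm [-7.94  0.13  0.11] turn -0.0
```

View pics/s11.png

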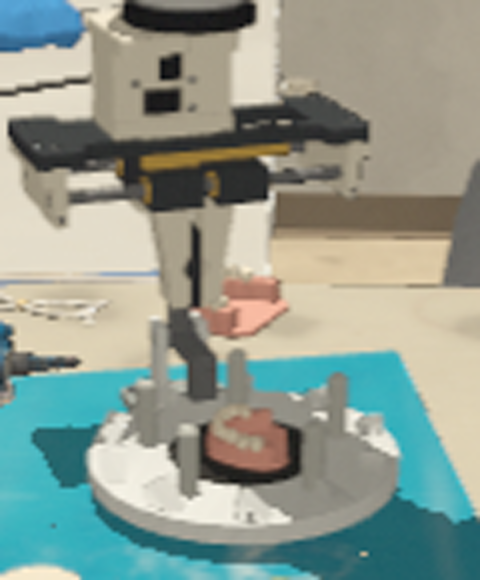

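Pawl has fallen down; the nose bottom at (200,398) looks the same as at the start. Lift off and check.

```bash
python3 -m handwheel '[-1,0,0,0, -3,0,0,0, -6,0,0,0, -9,0,0,0, -11,0,0,0, -11,-3,0,0, -11,-6,0,0, -11,-10,0,0, -11,-14,0,0, -11,-14,0,0]'; python3 -m handwheel '[0,-3,0,0, 0,-6,0,0, 0,-10,0,0, 0,-14,0,0, 0,-16,0,0, 0,-16,0,0, 0,-16,0,0, 0,-16,0,0, 0,-16,0,0, 0,-16,0,0]'
python3 - <<'E'
from h import *
s=snap("side","12");t=snap("top","12")
def two(a,b,x0,y0,x1,y1,f,fn):
    im=np.hstack([a["image"][y0:y1,x0:x1],b["image"][y0:y1,x0:x1]])[:,:,::-1];cv2.imwrite(fn,cv2.resize(im,None,fx=f,fy=f,interpolation=cv2.INTER_CUBIC))
two(load("side0"),s,235,175,335,275,4,"pics/s12.png");two(load("top0"),t,250,140,360,225,3.6,"pics/t12.png")
cv2.imwrite("pics/full12.png",t["image"][:,:,::-1])
E
```

```text
time_s: 18.55
tcp_pos: [0.5097, 0.3275, 0.1912]
eef_rot: [-152.5, 89.9, 48.9]
contact_force: [-0.2, -0.5, 0.3]
gripper_width: 0.0008
time_s: 19.8
tcp_pos: [0.4525, 0.4741, 0.1907]
eef_rot: [-142.9, 90.0, 58.4]
contact_force: [-0.8, -0.2, -0.2]
gripper_width: 0.0007
```

View pics/s12.png

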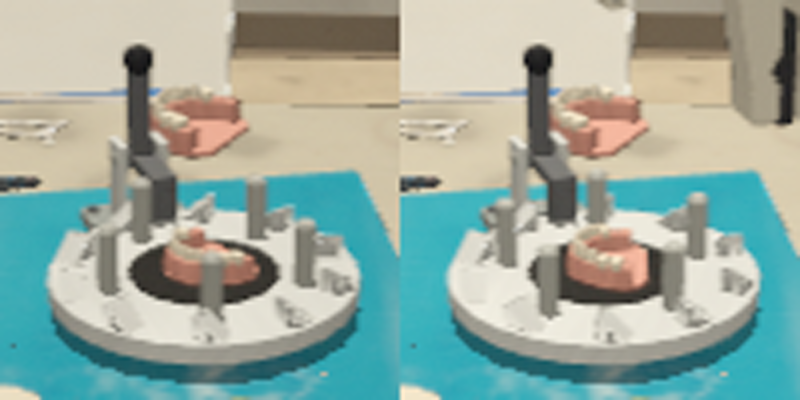

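View pics/t12.png

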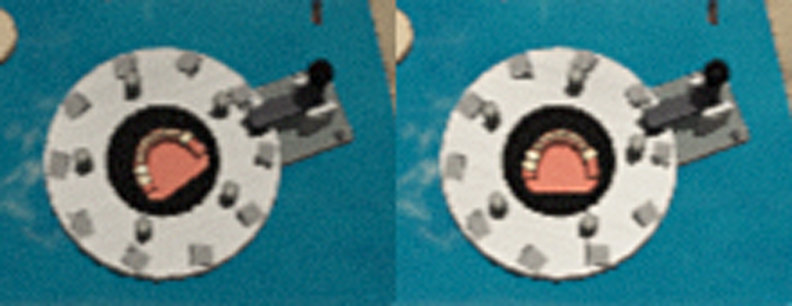

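View pics/full12.png

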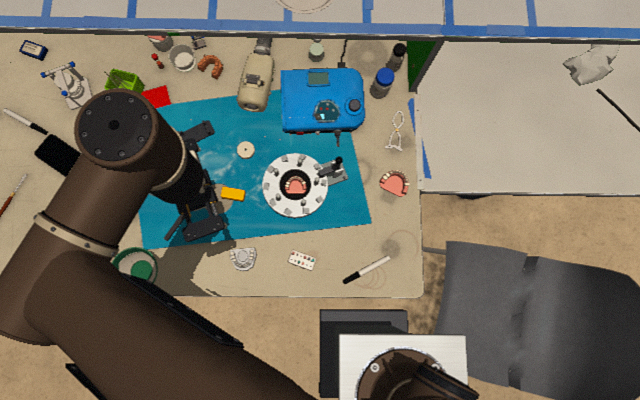

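Run:
```python
from h import *
for n,b in(("side",(255,180,285,215)),("top",(330,150,348,168))):
    for k in("0","12"):
        x0,y0,x1,y1=b;g=load(n+k)["image"][y0:y1,x0:x1].max(2);ys,xs=np.where(g<(45 if n=="top" else 40));print(n,k,len(xs),xs.mean()+x0,ys.mean()+y0)
c=proj(load("top0"),[[.5285,.276,.036]])[0]
def pol(im):
    g=cv2.cvtColor(im,cv2.COLOR_RGB2GRAY).astype(np.float32)
    T=np.radians(np.arange(-5,240,.5));r=np.linspace(25,30,12)
    mx=(c[0]+np.outer(np.cos(T),r)).astype(np.float32);my=(c[1]+np.outer(np.sin(T),r)).astype(np.float32)
    return cv2.remap(g,mx,my,cv2.INTER_LINEAR).mean(1)
p=pol(load("top0")["image"]);q=pol(load("top12")["image"])
print(sorted([(round(float(np.corrcoef(p[40:-40],np.roll(q,s)[40:-40])[0,1]),3),s*.5) for s in range(-36,37)])[::-1][:3])
```

```text
side 0 29 269.13793103448273 190.24137931034483
side 12 24 269.2083333333333 190.45833333333334
top 0 70 337.12857142857143 162.45714285714286
top 12 65 337.16923076923075 162.41538461538462
[(0.979, 0.5), (0.979, 0.0), (0.962, 1.0)]
```

```bash
python3 -c "
from plant import workorder;print(workorder.close_job())"
```

```text
the job is handed in; nothing more can be done
None
```

I pushed the pawl lever outward until the pawl tipped over and stayed up. I then pushed one wheel pin clockwise in two strokes and pushed the raised pawl arm back, so that the nose dropped. The arm was lifted clear, and the job was handed in at about 20 s of the 56 s allowed.

- **Pawl:** in the last pictures the knob is within about 0.2 px of its starting place in both the side and top views. The pawl is therefore fully down in a notch.
- **Wheel:** matching the rim teeth in the top view against the start picture puts the wheel within about 0.5° of one full 36° notch. The pins give the same result, about 35 to 36°.
- **Denture:** it lies on the wheel's middle by eye and turned with it. I did not measure its offset.
- **Surroundings:** the wax, felt, bur block and plaster cast appear where they were in the top view, also by eye.
- **Disagreement between views:** pin positions from the side camera alone were about 6 mm off the top view, mostly in y. Pin heights found from the two views together came out about 2 mm low. I worked from the top and wrist views instead, and these agreed with each other on the knob position.

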